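# Sort mixed connector parts back into their stock trays

## Task

Sort the four connector parts standing mixed up on the white sheet back into the trays: each belongs in the tray whose rear bay is stocked with its own kind and size. Stand each part upright on the floor of the empty front bay of its tray and let go of it. Leave the finished sample connector standing where it is.

Things in the scene. Friction and masses are not known exactly. Their poses are not given: they have to be found in the camera images.
- small_insert_center (a point): loose small connector insert: blue plastic cylinder, 22 mm diameter, 33 mm tall, with 7 thin brass pins standing 13 mm out of its top (46 mm overall), about 20 g. Stands upright on the white sheet. This point: on its axis half-way up, 23 mm above its foot; z is its axis, up.
- large_insert_center (a point): loose large connector insert: blue plastic cylinder, 34 mm diameter, 33 mm tall, with 19 thin brass pins standing 13 mm out of its top (46 mm overall), about 45 g. Stands upright on the white sheet. This point: on its axis half-way up, 23 mm above its foot; z is its axis, up.
- flange_shell_center (a point): loose receptacle shell, bright metal: square flange 40 x 40 mm, 3 mm thick, at its foot; on it an open threaded barrel, 30 mm diameter; 48 mm overall, about 40 g. Grasp the barrel, finger tips above the flange. Stands upright on the white sheet. This point: on its axis half-way up, 24 mm above its foot; z is its axis, up.
- backshell_center (a point): loose backshell, bright metal: knurled nut, 34 mm diameter, 22 mm tall, at its foot; above it a 24 mm neck and two clamp bars 34 mm long with screws; 54 mm overall, about 60 g. Grasp the nut, finger tips near its foot. Stands upright on the white sheet. This point: on its axis half-way up, 27 mm above its foot; z is its axis, up.
- tray_small_bay (a point): fixed blue tray stocked with eight small blue inserts (22 mm) in two rows of four, in the rear bay. Tray 130 (x) by 120 mm (y), walls and divider 20 mm high, stock up to 62 mm. Front bay empty, 65 (x) by 114 mm (y) inside; this point is the centre of its floor, 3 mm above the table; x points to the rear bay, whose stock begins 39 mm from here; y along the divider; z up.
- tray_large_bay (a point): fixed blue tray stocked with three large blue inserts (34 mm) in one row, in the rear bay. Tray 130 (x) by 120 mm (y), walls and divider 20 mm high, stock up to 62 mm. Front bay empty, 65 (x) by 114 mm (y) inside; this point is the centre of its floor, 3 mm above the table; x points to the rear bay, whose stock begins 39 mm from here; y along the divider; z up.
- tray_flange_bay (a point): fixed blue tray stocked with two square-flanged receptacle shells, in the rear bay. Tray 130 (x) by 120 mm (y), walls and divider 20 mm high, stock up to 62 mm. Front bay empty, 65 (x) by 114 mm (y) inside; this point is the centre of its floor, 3 mm above the table; x points to the rear bay, whose stock begins 39 mm from here; y along the divider; z up.
- tray_clamp_bay (a point): fixed blue tray stocked with three backshells with clamp bars, in the rear bay. Tray 130 (x) by 120 mm (y), walls and divider 20 mm high, stock up to 62 mm. Front bay empty, 65 (x) by 114 mm (y) inside; this point is the centre of its floor, 3 mm above the table; x points to the rear bay, whose stock begins 39 mm from here; y along the divider; z up.
- sample_center (a point): finished sample connector, bright metal, standing on the white sheet among the parts: knurled coupling ring 40 mm in diameter on a narrower foot (34 mm), pins inside the ring's open mouth, 58 mm tall, about 90 g. Not to be sorted. This point: on its axis half-way up, 29 mm above its foot; z is its axis, up.
Mind the look-alikes: they are no part of the job. What is shaped like the part that bears small_insert_center but green is not meant.

How it is judged:
At the end, for the whole second after the job is handed in: Each part stands upright (within 0.15 rad) on the floor (within 5 mm) of the front bay of its own kind's tray, anywhere between the bay's walls (centre within 26 mm across and 50 mm along of the bay's middle), released and at rest; the sample has not been shifted by 15 mm (x of small_insert_center in the frame of tray_small_bay between -0.026 and 0.026 m and y of small_insert_center in the frame of tray_small_bay between -0.05 and 0.05 m and z of small_insert_center in the frame of tray_small_bay between 0.018 and 0.028 m and angle between each of small_insert_center, large_insert_center, flange_shell_center, backshell_center's own z axis and vertical below 0.15 rad and linear speed of each of small_insert, large_insert, flange_shell, backshell below 0.02 m/s and x of large_insert_center in the frame of tray_large_bay between -0.026 and 0.026 m and y of large_insert_center in the frame of tray_large_bay between -0.05 and 0.05 m and z of large_insert_center in the frame of tray_large_bay between 0.018 and 0.028 m and x of flange_shell_center in the frame of tray_flange_bay between -0.026 and 0.026 m and y of flange_shell_center in the frame of tray_flange_bay between -0.05 and 0.05 m and z of flange_shell_center in the frame of tray_flange_bay between 0.019 and 0.029 m and x of backshell_center in the frame of tray_clamp_bay between -0.026 and 0.026 m and y of backshell_center in the frame of tray_clamp_bay between -0.05 and 0.05 m and z of backshell_center in the frame of tray_clamp_bay between 0.022 and 0.032 m); the robot touches nothing.
It fails at once if the finished sample connector is shifted by more than 15 mm or tipped (distance of sample_center from where it was at the start of the episode above 0.015 m or angle between sample_center's own z axis and vertical above 0.3 rad).
It also fails if it takes over 112 s, if anything falls off the work surface, if the arm or the gripper's body presses on something with over 40 N, if the wrist force passes 120 N, or if a joint passes its speed limit or range.

## Robot

A 6-joint arm with a two-finger parallel gripper is mounted at the origin on the work surface. World frame = base frame: x ahead of the robot, y to its left, z up, the work surface at z = 0. Lengths are in m, angles in rad, forces in N, time in s.
With the tool pointing down it reaches from about 0.275 to 0.725 m from the base axis. Payload 5.6 kg.
Tool frame: the origin (TCP) lies on the centre line of the jaws, within the pads' length; the fingertips stand 11 mm ahead of it and the grasp point (between the pads) lies 8 mm behind it; z points along the fingers, y is the line along which they close (so a half turn about z gives the same grasp; the last joint's range is limited). The gripper opens to 85 mm and grips with 20 to 120 N. Pads are 22 mm wide; open, the fingers measure 114 mm over their backs; the gripper's body (76 mm by 85 mm) begins 54 mm behind the grasp point. The pads swing forward as they close: fully open they stand 13 mm farther back than shut.
Start: joints at [1.601, 0.255, 0.108, 0, -1.424, -0.285], TCP at [0.139, 0.532, 0.242] pointing down, gripper open.
Joint ranges: [-2.95, 2.95], [-1.21, 1.97], [-1.09, 1.5], [-2.87, 1.71], [-2.94, -0.07], [-3.05, 3.05]. Speed limits (rad/s): [2.57, 2.57, 3.14, 3.14, 3.14, 3.14].

## Interface

Orientations are given as a unit quaternion [w, x, y, z].
In Python, from plant import manip gives the robot as it stands.
- The arm moves only by the shell command python3 -m creep 'ROWS' [OPENING] [FORCE]. ROWS is JSON, a list of rows, each a list of 2 entries, a list of its own where there are three numbers: the shift along the tool's x, y, z each as a share of 0.15 m, from -1 to 1, then the turn, a rotation vector about the tool's x, y, z each as a share of pi/2 rad, from -1 to 1. A call has 1 to 20 rows; each row is the pose to reach, as a shift and turn from the pose commanded when the call began, along the tool's axes at that moment; what a row does not reach only later rows make up. A row lasts 1/10 s, in which the tool goes at most 50 mm and 8.59 degrees, less where a joint would pass 70% of its speed; a pose out of reach is approached as far as the arm can. A call with a number of a shift or a turn outside -1 to 1 is refused whole. A call with a gripper value outside its range is refused whole. OPENING is the opening, from 0 (shut) to 1 (fully open), set as the call begins (- or left out, the last holds). The fingers move at their own pace and stop on an object; FORCE is the grip in N (left out, the last holds). Time passes only in rows, so rows that repeat a pose let the fingers close. It gives the time, the measured TCP pose, the force, the opening and the grip force at its end, in the units of the state.
- manip.state(): the state, without advancing time (a new reading comes with each control period).
- manip.camera(name): name is "scene" or "top" or "wrist"; returns a dict with "color" (420x560x3 uint8, red, green, blue), "camera_matrix" (3x3 intrinsics, pixels), "rvec" (rotation vector, rad) and "tvec" (3), from world to camera coordinates, as OpenCV has them. Camera axes: x right, y down, z forward; pixel columns grow to the right and rows downward; lengths in m; the calibration is good to about 2 mm. The wrist camera is an equidistant fisheye: a pixel r from the principal point sees the ray r / f radians off the axis. A picture is of the moment at which its call begins. There is no depth.
- manip.sign_off(): hands the job in; it is judged then, once.
The state is a dict: "time": time; "joints": joint angles; "joint_velocities": joint speeds; "tau": joint torques, N m; "ee_pos": TCP position; "tool_rot": TCP orientation; "ft_force": force on the tool from outside, world axes, zero at the start; "torque": the same for the moment, N m; "finger_gap": finger opening in m; "grasp_force": force on a finger pad.
Only numpy, scipy, OpenCV 4.12 (cv2) and the standard library are available. Lean on these libraries where they do the work, as an engineer would, in place of code of your own. Each camera call takes 0.05 s, during which the arm holds its last target. There are 200 camera calls.

## Working session

There is one attempt and no reset: what is moved stays moved. The work goes in short steps, Python scripts to look and compute and a shell command to move; the robot and the scene stay as the last step left them, time stands still between calls to the robot, and variables do not carry over. Pictures are saved under pics/ and viewed, at most 15 in all, crops included, and the job is handed in when it is done.

```bash
mkdir -p pics; ls; python3 - <<'E'
from plant import manip
import cv2
for n in ("top","scene"):
    c=manip.camera(n); cv2.imwrite(f"pics/{n}0.png",c["color"][:,:,::-1])
    print(n,c["camera_matrix"].tolist(),c["rvec"],c["tvec"])
s=manip.state();print({k:s[k] for k in("time","ee_pos","tool_rot","finger_gap")})
E
```

```text
pics
top [[525.3741204833148, 0.0, 279.1342668199553], [0.0, 525.3741204833148, 211.27764608767333], [0.0, 0.0, 1.0]] [ 2.17250899 -2.15653235  0.12819834] [0.01058433 0.54935537 1.13506264]
scene [[455.35415271303003, 0.0, 282.38592566065597], [0.0, 455.35415271303003, 207.81088099592228], [0.0, 0.0, 1.0]] [ 1.41756912  1.81728374 -0.99264612] [ 0.12403837 -0.23572815  1.36061985]
{'time': 0.1, 'ee_pos': array([0.13848473, 0.53187993, 0.24151746]), 'tool_rot': array([ 8.03770169e-04,  9.91892187e-01, -1.27079659e-01, -5.94807760e-05]), 'finger_gap': 0.0855787066767932}
```

View pics/top0.png

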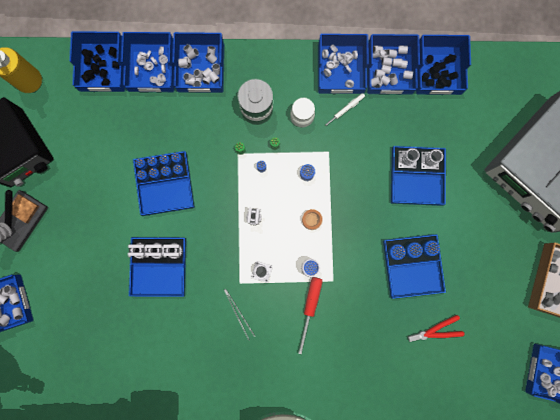

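View pics/scene0.png

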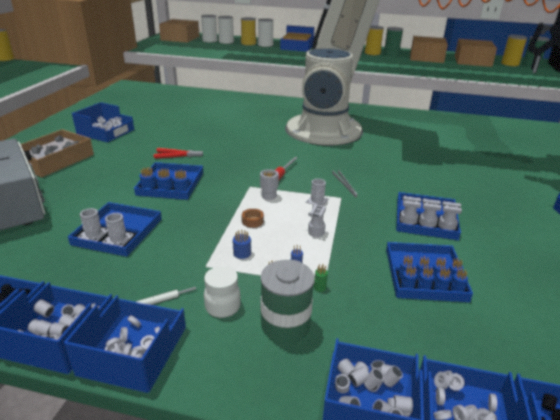

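The top view shows, around the white sheet at (285,217): small insert (261,166), large insert (307,172), backshell (253,215), flange shell (261,270), sample (310,268) and a brown ring (312,219). The trays are small (163,183), clamp (157,266), flange (418,175) and large (414,266). I'll zoom in on the sheet.

```bash
cat > h.py <<'E'
import numpy as np, cv2
from plant import manip
def ray(c,uv):
    K=c["camera_matrix"];R=cv2.Rodrigues(np.array(c["rvec"]))[0];t=np.array(c["tvec"]).ravel()
    d=R.T@np.linalg.inv(K)@np.array([uv[0],uv[1],1.]); o=-R.T@t
    return o,d
def onz(c,uv,z):
    o,d=ray(c,uv); return o+d*(z-o[2])/d[2]
E
python3 - <<'E'
from h import *
c=manip.camera("top");im=c["color"][:,:,::-1].copy()
a=cv2.resize(im[140:300,225:345],None,fx=3.75,fy=3.75,interpolation=cv2.INTER_CUBIC);cv2.imwrite("pics/sheet.png",a)
hsv=cv2.cvtColor(im,cv2.COLOR_BGR2HSV)
m=cv2.inRange(hsv,(105,120,40),(125,255,255))
n,l,st,ce=cv2.connectedComponentsWithStats(m)
for i in range(1,n):
    if st[i,4]>25 and 120<ce[i][0]<460 and 130<ce[i][1]<310:
        r=cv2.minAreaRect(np.argwhere(l==i)[:,::-1].astype(np.float32)); print(st[i].tolist(),ce[i].round(1),np.round(cv2.boxPoints(r),1).tolist())
for nme,uv in dict(small=(261,166),large=(307,172),back=(253,215),fl=(261,270),samp=(310,268)).items(): print(nme,onz(c,uv,.04).round(3))
E
```

```text
[391, 146, 55, 59, 1970] [418.1 184. ] [[390.8999938964844, 203.1999969482422], [392.0, 145.89999389648438], [446.1000061035156, 147.0], [445.0, 204.3000030517578]]
[133, 151, 61, 64, 2695] [163.2 185.2] [[132.0, 158.3000030517578], [185.39999389648438, 150.6999969482422], [193.5, 207.60000610351562], [140.1999969482422, 215.3000030517578]]
[257, 161, 9, 10, 44] [261.2 166.1] [[257.0, 161.0], [265.0, 161.0], [265.0, 170.0], [257.0, 170.0]]
[300, 164, 15, 15, 103] [306.9 171.9] [[300.0, 164.0], [314.0, 164.0], [314.0, 178.0], [300.0, 178.0]]
[383, 235, 63, 64, 2596] [414.5 269.9] [[382.8999938964844, 240.0], [437.20001220703125, 232.60000610351562], [445.29998779296875, 291.8999938964844], [390.8999938964844, 299.29998779296875]]
[129, 237, 57, 60, 2044] [156.8 276.5] [[129.0, 296.0], [129.0, 237.0], [185.0, 237.0], [185.0, 296.0]]
[304, 261, 14, 14, 98] [310.6 267.5] [[304.0, 261.0], [317.0, 261.0], [317.0, 274.0], [304.0, 274.0]]
small [0.649 0.056 0.04 ]
large [ 0.637 -0.047  0.04 ]
back [0.54  0.072 0.04 ]
fl [0.419 0.053 0.04 ]
samp [ 0.424 -0.053  0.04 ]
```

View pics/sheet.png

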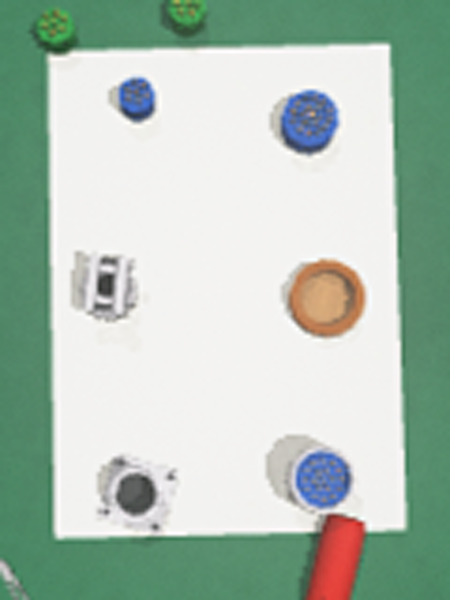

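Crop reading: the sample is the bright-rimmed blue-filled ring at crop (323,480). The backshell's bars are at (108,286), its open mouth down-left. The flange barrel mouth is at (137,493). The green ones are off the sheet. Next I'll compute the part and bay positions.

```bash
python3 - <<'E'
from h import *
c=manip.camera("top"); print("cam",ray(c,(0,0))[0].round(3))
for nme,uv,z in (("small",(261.2,166.1),.028),("large",(306.9,171.9),.028),("back",(253.8,216.3),.05),("flange",(261.5,271.5),.048)): print(nme,onz(c,uv,z).round(3))
def bay(n,fl,fr,bl,br):
    P=[onz(c,p,.02)[:2] for p in (fl,fr,bl,br)]
    f=(P[0]+P[1])/2;b=(P[2]+P[3])/2;u=(b-f)/np.linalg.norm(b-f)
    print(n,(f+u*.0355).round(3),"yaw",np.degrees(np.arctan2(u[1],u[0])).round(1),"len",np.linalg.norm(b-f).round(3),"wid",np.linalg.norm(P[0]-P[1]).round(3))
bay("small",(140.2,215.3),(193.5,207.6),(134,157),(186.5,151))
bay("clamp",(129.5,296),(185,296),(130.5,238),(185.5,237))
bay("flange",(390.9,203.2),(445,204.3),(392,146),(446,147))
bay("large",(390.9,299.3),(445.3,291.9),(382.9,240),(437.2,232.6))
E
python3 -m creep '[[[0,0,0],[0,0,-0.1]],[[0,0,0],[0,0,-0.162]],[[0,0,0],[0,0,-0.162]],[[0,0,0],[0,0,-0.162]]]' 1 20
```

```text
cam [0.416 0.019 1.19 ]
small [0.652 0.056 0.028]
large [ 0.639 -0.047  0.028]
back [0.536 0.07  0.05 ]
flange [0.416 0.052 0.048]
small [0.583 0.271] yaw 8.3 len 0.132 wid 0.12
clamp [0.396 0.282] yaw 1.2 len 0.129 wid 0.122
flange [ 0.605 -0.299] yaw -2.4 len 0.132 wid 0.122
large [ 0.401 -0.289] yaw 6.5 len 0.132 wid 0.122
time: 0.6
ee_pos: [0.1386, 0.5321, 0.2421]
tool_rot: [0.0, 1.0, -0.002, -0.0]
ft_force: [1.2, -0.1, 1.0]
finger_gap: 0.0852
grasp_force: 0.0
```

```bash
A='';
python3 -m creep '[[[0.3,0.33,0],[0,0,0]],[[0.6,0.66,0],[0,0,0]],[[0.9,1,0],[0,0,0]],[[0.9,1,0],[0,0,0]],[[0.9,1,0],[0,0,0]]]' | head -2
python3 -m creep '[[[0.3,0.33,0],[0,0,0]],[[0.6,0.66,0],[0,0,0]],[[0.9,1,0],[0,0,0]],[[0.9,1,0],[0,0,0]],[[0.9,1,0],[0,0,0]]]' | head -2
python3 -m creep '[[[0.3,0.33,0],[0,0,0]],[[0.6,0.66,0.2],[0,0,0]],[[0.85,1,0.4],[0,0,0]],[[0.85,1,0.4],[0,0,0]],[[0.85,1,0.4],[0,0,0]],[[0.85,1,0.4],[0,0,0]]]'
python3 - <<'E'
from h import *
c=manip.camera("wrist");cv2.imwrite("pics/w1.png",c["color"][:,:,::-1]);print(c["camera_matrix"][0],c["camera_matrix"][1],ray(c,(280,210))[0],cv2.Rodrigues(np.array(c["rvec"]))[0].round(2).tolist())
E
```

```text
time: 1.1
ee_pos: [0.276, 0.3787, 0.243]
time: 1.6
ee_pos: [0.411, 0.2285, 0.2422]
time: 2.2
ee_pos: [0.536, 0.0814, 0.181]
tool_rot: [0.0, 1.0, -0.002, -0.001]
ft_force: [-1.0, 0.3, 0.8]
finger_gap: 0.085
grasp_force: 0.0
[325.1922621   0.        275.5411505] [  0.         325.1922621  209.87926281] [0.60964205 0.08110676 0.31313779] [[-0.0, -1.0, 0.0], [-0.96, 0.01, 0.29], [-0.29, 0.0, -0.96]]
```

View pics/w1.png

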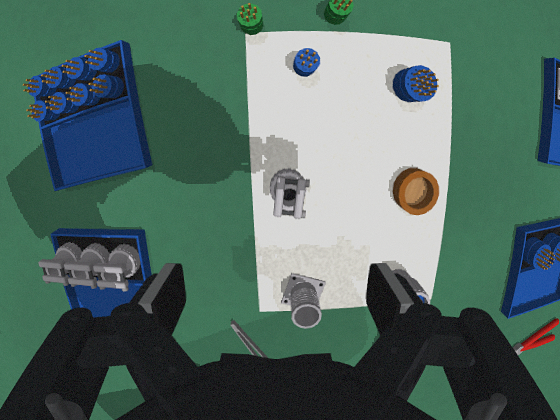

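The wrist view shows the backshell bars around (291,197), the small insert (307,62), the large insert (415,84) and the flange barrel mouth (307,316). I'll cross-check these against the top view.

```bash
cat >> h.py <<'E'
def wz(c,uv,z):
    K=c["camera_matrix"];R=cv2.Rodrigues(np.array(c["rvec"]))[0];t=np.array(c["tvec"]).ravel()
    x=np.array([(uv[0]-K[0,2])/K[0,0],(uv[1]-K[1,2])/K[1,1]]);r=np.linalg.norm(x)
    d=R.T@np.array([*(x/r*np.sin(r)),np.cos(r)]);o=-R.T@t
    return o+d*(z-o[2])/d[2]
E
python3 - <<'E'
from h import *
c=manip.camera("wrist")
for n,uv,z in (("small",(307,62),.028),("large",(415,84),.028),("back",(291,197),.05),("backnut",(287,185),.02),("flange",(307,316),.048)): print(n,wz(c,uv,z).round(3))
E
```

```text
small [0.656 0.055 0.028]
large [ 0.643 -0.046  0.028]
back [0.541 0.069 0.05 ]
backnut [0.545 0.072 0.02 ]
flange [0.419 0.051 0.048]
```

```bash
cd .;
python3 -m creep '[[[0.03,0.075,0.25],[0,0,0]],[[0.03,0.075,0.5],[0,0,0]],[[0.03,0.075,0.7],[0,0,0]],[[0.03,0.075,0.7],[0,0,0]],[[0.03,0.075,0.7],[0,0,0]]]' | head -2
python3 -m creep '[[[0,0,0.2],[0,0,0]],[[0,0,0.4],[0,0,0]],[[0,0,0.4],[0,0,0]],[[0,0,0.4],[0,0,0]]]'
python3 -m creep '[[[0,0,0],[0,0,0]],[[0,0,0],[0,0,0]],[[0,0,0],[0,0,0]],[[0,0,0],[0,0,0]],[[0,0,0],[0,0,0]],[[0,0,0],[0,0,0]],[[0,0,0],[0,0,0]],[[0,0,0],[0,0,0]],[[0,0,0],[0,0,0]],[[0,0,0],[0,0,0]]]' 0 40
```

```text
time: 2.8
ee_pos: [0.5409, 0.0721, 0.0789]
time: 3.2
ee_pos: [0.5419, 0.0716, 0.0196]
tool_rot: [-0.0, 1.0, 0.0, 0.001]
ft_force: [0.6, -0.6, 0.6]
finger_gap: 0.0853
grasp_force: 0.0
time: 4.2
ee_pos: [0.5411, 0.071, 0.0184]
tool_rot: [-0.0, 1.0, -0.0, 0.001]
ft_force: [-0.3, -0.2, 4.9]
finger_gap: 0.0325
grasp_force: 39.3
```

```bash
cd .;
python3 -m creep '[[[0,0,-0.2],[0,0,0]],[[0,0,-0.5],[0,0,0]],[[0,0,-0.8],[0,0,0]],[[0,0,-0.8],[0,0,0]],[[0,0,-0.8],[0,0,0]]]' | grep -v rot
python3 -m creep '[[[-0.15,-0.2,0],[0,0,0]],[[-0.3,-0.45,0],[0,0,0]],[[-0.5,-0.7,0],[0,0,0]],[[-0.5,-0.7,0],[0,0,0]]]' | head -2
python3 -m creep '[[[-0.2,-0.25,0],[0,0,0]],[[-0.35,-0.45,0],[0,0,0]],[[-0.45,-0.6,0],[0,0,0]],[[-0.48,-0.7,0],[0,0,0]],[[-0.48,-0.7,0],[0,0,0]],[[-0.48,-0.7,0],[0,0,0]]]'
python3 - <<'E'
from h import *
c=manip.camera("wrist");cv2.imwrite("pics/w2.png",c["color"][:,:,::-1])
E
```

```text
time: 4.7
ee_pos: [0.5409, 0.0712, 0.1385]
ft_force: [-0.7, 0.5, -1.6]
finger_gap: 0.0318
grasp_force: 39.8
time: 5.1
ee_pos: [0.4621, 0.1787, 0.1358]
time: 5.7
ee_pos: [0.3936, 0.2804, 0.1365]
tool_rot: [0.001, 1.0, -0.0, -0.001]
ft_force: [-0.1, 0.3, 0.4]
finger_gap: 0.0323
grasp_force: 40.1
```

View pics/w2.png

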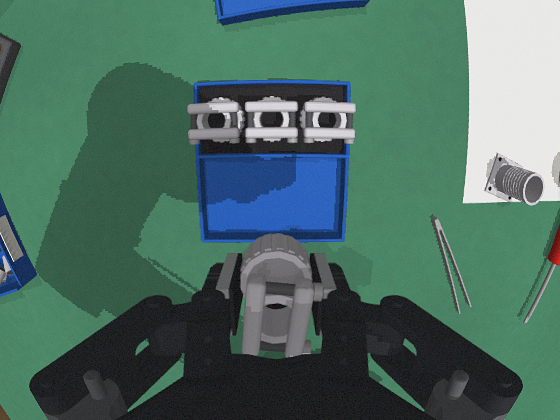

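The backshell is held upright. The bay spans (200–346, 156–240) in this view. I'll verify its centre, and those of the trays seen earlier, then lower.

```bash
python3 - <<'E'
from h import *
c=manip.camera("wrist")
for p in ((273,240),(273,156)): print(wz(c,p,.02).round(3))
E
```

```text
[0.366 0.282 0.02 ]
[0.435 0.282 0.02 ]
```

```bash
cd .;
python3 -m creep '[[[0.01,-0.01,0.3],[0,0,0]],[[0.01,-0.01,0.55],[0,0,0]],[[0.01,-0.01,0.7],[0,0,0]],[[0.01,-0.01,0.75],[0,0,0]],[[0.01,-0.01,0.77],[0,0,0]],[[0.01,-0.01,0.77],[0,0,0]],[[0.01,-0.01,0.77],[0,0,0]]]'
```

```text
time: 6.5
ee_pos: [0.3959, 0.2831, 0.0231]
tool_rot: [-0.001, 1.0, -0.0, 0.001]
ft_force: [0.1, 0.1, -0.5]
finger_gap: 0.0325
grasp_force: 40.2
```

```bash
cd .;
python3 -m creep '[[[0,0,0.01],[0,0,0]],[[0,0,0.012],[0,0,0]],[[0,0,0.012],[0,0,0]]]' |grep -v rot
python3 -m creep '[[[0,0,0],[0,0,0]],[[0,0,0],[0,0,0]],[[0,0,0],[0,0,0]],[[0,0,0],[0,0,0]],[[0,0,0],[0,0,0]],[[0,0,0],[0,0,0]]]' 0.65 | grep -v rot
python3 -m creep '[[[0,0,-0.1],[0,0,0]],[[0,0,-0.35],[0,0,0]],[[0,0,-0.6],[0,0,0]],[[0,0,-0.8],[0,0,0]],[[0,0,-0.8],[0,0,0]],[[0,0,-0.8],[0,0,0]]]'
python3 - <<'E'
from h import *
c=manip.camera("wrist");cv2.imwrite("pics/w3.png",c["color"][:,:,::-1])
E
```

```text
time: 6.8
ee_pos: [0.3958, 0.2832, 0.0214]
ft_force: [-1.2, -0.6, 5.2]
finger_gap: 0.0321
grasp_force: 40.7
time: 7.4
ee_pos: [0.395, 0.2824, 0.0199]
ft_force: [-0.3, -0.3, 0.1]
finger_gap: 0.0556
grasp_force: 0.0
time: 8.0
ee_pos: [0.395, 0.2826, 0.1404]
tool_rot: [-0.001, 1.0, -0.0, 0.0]
ft_force: [-0.6, -0.3, -0.7]
finger_gap: 0.0555
grasp_force: 0.0
```

View pics/w3.png

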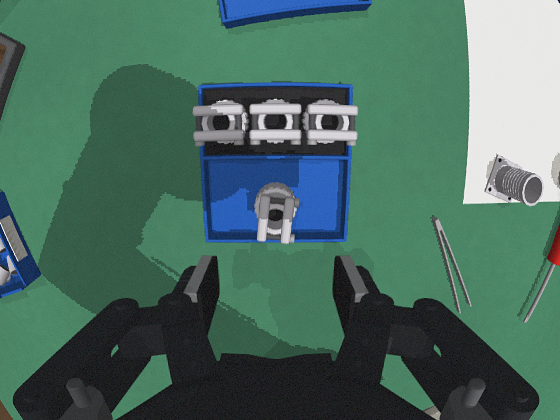

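The backshell stands in its bay, centred at (275,205). Next is the small insert.

```bash
cd .;
python3 -m creep '[[[0.25,0.22,0],[0,0,0]],[[0.5,0.44,0],[0,0,0]],[[0.75,0.66,0],[0,0,0]],[[0.86,0.76,0],[0,0,0]],[[0.86,0.76,0],[0,0,0]]]' 0.8| head -2
python3 -m creep '[[[0.25,0.22,0],[0,0,0]],[[0.5,0.44,0],[0,0,0]],[[0.75,0.66,0],[0,0,0]],[[0.86,0.76,0],[0,0,0]],[[0.86,0.76,0],[0,0,0]],[[0.86,0.76,0],[0,0,0]]]'
python3 - <<'E'
from h import *
c=manip.camera("wrist");im=c["color"][:,:,::-1].copy();cv2.imwrite("pics/w4.png",im)
E
```

```text
time: 8.55
ee_pos: [0.5249, 0.1657, 0.1377]
time: 9.15
ee_pos: [0.6521, 0.0546, 0.1383]
tool_rot: [0.0, 1.0, -0.0, -0.001]
ft_force: [-0.6, 0.6, 0.7]
finger_gap: 0.0683
grasp_force: 0.0
```

View pics/w4.png

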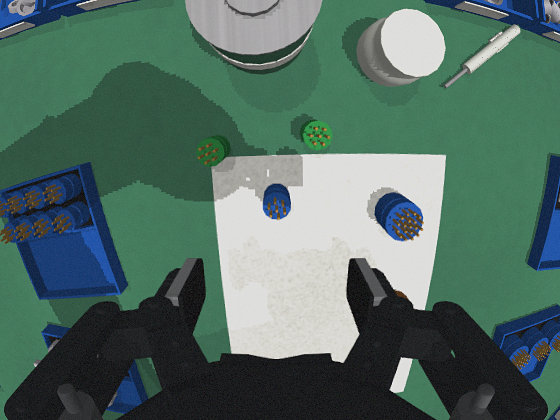

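The small insert sits at (277,200), centred between the fingers, and the green ones are clear at (212,150) and (317,133). Descending and gripping.

```bash
cd .;
python3 - <<'E'
from h import *
c=manip.camera("wrist")
print(wz(c,(277,200),.02).round(3),"large",wz(c,(401,215),.02).round(3))
E
python3 -m creep '[[[0.01,-0.01,0.3],[0,0,0]],[[0.01,-0.01,0.6],[0,0,0]],[[0.01,-0.01,0.79],[0,0,0]],[[0.01,-0.01,0.79],[0,0,0]],[[0.01,-0.01,0.79],[0,0,0]]]' | grep -v rot
python3 -m creep '[[[0,0,0],[0,0,0]],[[0,0,0],[0,0,0]],[[0,0,0],[0,0,0]],[[0,0,0],[0,0,0]],[[0,0,0],[0,0,0]],[[0,0,0],[0,0,0]],[[0,0,0],[0,0,0]],[[0,0,0],[0,0,0]],[[0,0,0],[0,0,0]],[[0,0,0],[0,0,0]]]' 0 30
```

```text
[0.658 0.054 0.02 ] large [ 0.645 -0.052  0.02 ]
time: 9.75
ee_pos: [0.6546, 0.0566, 0.0226]
ft_force: [0.7, -0.3, 1.1]
finger_gap: 0.0683
grasp_force: 0.0
time: 10.75
ee_pos: [0.6553, 0.056, 0.0231]
tool_rot: [-0.0, 1.0, -0.0, 0.001]
ft_force: [-1.5, 0.9, 6.6]
finger_gap: 0.021
grasp_force: 29.3
```

```bash
cd .;
python3 -m creep '[[[0,0,-0.2],[0,0,0]],[[0,0,-0.5],[0,0,0]],[[0,0,-0.8],[0,0,0]],[[0,0,-0.8],[0,0,0]],[[0,0,-0.8],[0,0,0]]]' | grep -v rot
python3 -m creep '[[[-0.08,-0.2,0],[0,0,0]],[[-0.15,-0.45,0],[0,0,0]],[[-0.25,-0.715,0],[0,0,0]],[[-0.25,-0.715,0],[0,0,0]]]' | head -2
python3 -m creep '[[[-0.1,-0.25,0],[0,0,0]],[[-0.17,-0.5,0],[0,0,0]],[[-0.22,-0.65,0],[0,0,0]],[[-0.25,-0.715,0],[0,0,0]],[[-0.25,-0.715,0],[0,0,0]],[[-0.25,-0.715,0],[0,0,0]]]'
python3 - <<'E'
from h import *
c=manip.camera("wrist");cv2.imwrite("pics/w5.png",c["color"][:,:,::-1])
E
```

```text
time: 11.25
ee_pos: [0.6551, 0.0561, 0.1431]
ft_force: [-1.3, 0.1, -1.8]
finger_gap: 0.0213
grasp_force: 29.4
time: 11.65
ee_pos: [0.6147, 0.167, 0.1397]
time: 12.25
ee_pos: [0.5795, 0.2694, 0.1408]
tool_rot: [0.0, 1.0, -0.0, -0.001]
ft_force: [-0.3, 0.4, -1.0]
finger_gap: 0.021
grasp_force: 29.6
```

View pics/w5.png

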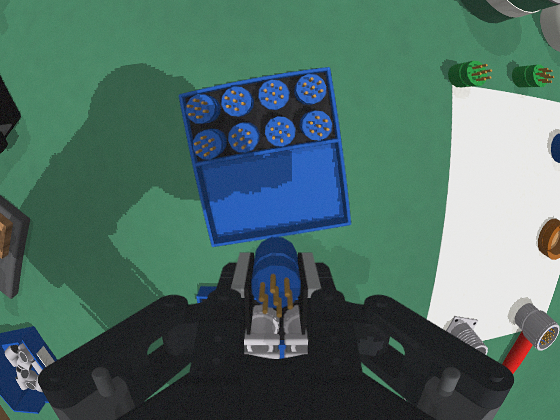

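The insert is held upright. The bay corners are (197,163), (342,140), (350,222) and (212,245), so its centre is about 8 mm ahead of the tool. I'll shift a little and lower.

```bash
cd .;
python3 -m creep '[[[0.04,0,0.3],[0,0,0]],[[0.04,0,0.55],[0,0,0]],[[0.04,0,0.7],[0,0,0]],[[0.04,0,0.75],[0,0,0]],[[0.04,0,0.762],[0,0,0]],[[0.04,0,0.765],[0,0,0]],[[0.04,0,0.765],[0,0,0]],[[0.04,0,0.765],[0,0,0]]]' |grep -v rot
```

```text
time: 13.1
ee_pos: [0.5861, 0.2706, 0.0278]
ft_force: [-0.1, -0.3, -0.7]
finger_gap: 0.0208
grasp_force: 29.6
```

Next, lower 2 mm, release, retract, and go to the large insert.

```bash
cd .;
python3 -m creep '[[[0,0,0.01],[0,0,0]],[[0,0,0.012],[0,0,0]],[[0,0,0.012],[0,0,0]]]' |grep -v rot
python3 -m creep '[[[0,0,0],[0,0,0]],[[0,0,0],[0,0,0]],[[0,0,0],[0,0,0]],[[0,0,0],[0,0,0]],[[0,0,0],[0,0,0]],[[0,0,0],[0,0,0]]]' 0.5 | grep -v rot
python3 -m creep '[[[0,0,-0.1],[0,0,0]],[[0,0,-0.35],[0,0,0]],[[0,0,-0.6],[0,0,0]],[[0,0,-0.8],[0,0,0]],[[0,0,-0.8],[0,0,0]],[[0,0,-0.8],[0,0,0]]]'
python3 - <<'E'
from h import *
c=manip.camera("wrist");cv2.imwrite("pics/w6.png",c["color"][:,:,::-1])
E
```

```text
time: 13.4
ee_pos: [0.586, 0.2706, 0.0261]
ft_force: [-1.3, -0.5, 5.0]
finger_gap: 0.0208
grasp_force: 30.1
time: 14.0
ee_pos: [0.5855, 0.2703, 0.0248]
ft_force: [0.1, -0.5, -0.3]
finger_gap: 0.043
grasp_force: 0.0
time: 14.6
ee_pos: [0.5856, 0.2706, 0.1456]
tool_rot: [-0.001, 1.0, -0.0, 0.001]
ft_force: [0.0, 0.2, -0.1]
finger_gap: 0.0427
grasp_force: 0.0
```

View pics/w6.png

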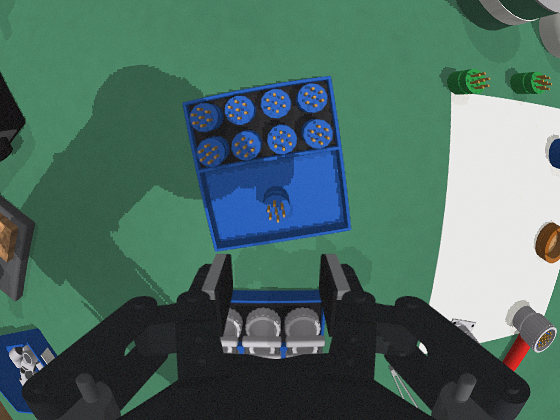

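The small insert stands in its bay at (277,205). Next is the large one.

```bash
cd .;
python3 -m creep '[[[0.06,0.33,0],[0,0,0]],[[0.12,0.66,0],[0,0,0]],[[0.19,1,0],[0,0,0]],[[0.19,1,0],[0,0,0]]]' 0.85| head -2
python3 -m creep '[[[0.06,0.33,0],[0,0,0]],[[0.12,0.66,0],[0,0,0]],[[0.19,1,0],[0,0,0]],[[0.19,1,0],[0,0,0]],[[0.19,1,0],[0,0,0]],[[0.19,1,0],[0,0,0]]]' | head -2
python3 -m creep '[[[0,0.12,0.25],[0,0,0]],[[0,0.12,0.4],[0,0,0]],[[0,0.12,0.4],[0,0,0]],[[0,0.12,0.4],[0,0,0]]]' | grep -v rot
python3 - <<'E'
from h import *
c=manip.camera("wrist");im=c["color"][:,:,::-1].copy()
m=cv2.inRange(cv2.cvtColor(im,cv2.COLOR_BGR2HSV),(105,120,40),(125,255,255))
n,l,st,ce=cv2.connectedComponentsWithStats(m)
for i in range(1,n):
    if st[i,4]>300 and 180<ce[i][0]<370: 
        s=st[i]; print(s.tolist(),ce[i].round(),wz(c,(s[0]+s[2]/2,s[1]),.0).round(3), wz(c,ce[i],.02).round(3))
E
```

```text
time: 15.05
ee_pos: [0.6137, 0.1149, 0.1433]
time: 15.65
ee_pos: [0.6419, -0.029, 0.1438]
time: 16.05
ee_pos: [0.6426, -0.0466, 0.0854]
ft_force: [-0.3, 0.5, -0.4]
finger_gap: 0.0727
grasp_force: 0.0
[255, 197, 54, 65, 1998] [281. 226.] [ 0.66  -0.051  0.   ] [ 0.646 -0.05   0.02 ]
```

```bash
cd .;
python3 -m creep '[[[0,0.02,0.2],[0,0,0]],[[0,0.02,0.42],[0,0,0]],[[0,0.02,0.42],[0,0,0]],[[0,0.02,0.42],[0,0,0]]]' | grep -v rot
python3 -m creep '[[[0,0,0],[0,0,0]],[[0,0,0],[0,0,0]],[[0,0,0],[0,0,0]],[[0,0,0],[0,0,0]],[[0,0,0],[0,0,0]],[[0,0,0],[0,0,0]],[[0,0,0],[0,0,0]],[[0,0,0],[0,0,0]],[[0,0,0],[0,0,0]],[[0,0,0],[0,0,0]]]' 0 40
python3 -m creep '[[[0,0,-0.2],[0,0,0]],[[0,0,-0.5],[0,0,0]],[[0,0,-0.8],[0,0,0]],[[0,0,-0.8],[0,0,0]],[[0,0,-0.8],[0,0,0]]]' | grep -v rot
```

```text
time: 16.5
ee_pos: [0.6434, -0.0504, 0.0237]
ft_force: [-0.5, -0.3, 1.7]
finger_gap: 0.0729
grasp_force: 0.0
time: 17.5
ee_pos: [0.6436, -0.0505, 0.0239]
tool_rot: [0.0, 1.0, 0.0, 0.002]
ft_force: [-0.6, 1.2, 6.6]
finger_gap: 0.0328
grasp_force: 39.9
time: 18.0
ee_pos: [0.643, -0.0505, 0.1435]
ft_force: [-0.5, -0.1, -1.4]
finger_gap: 0.0331
grasp_force: 39.8
```

```bash
cd .;
python3 -m creep '[[[-0.2,0.2,0],[0,0,0]],[[-0.4,0.4,0],[0,0,0]],[[-0.6,0.6,0],[0,0,0]],[[-0.8,0.8,0],[0,0,0]],[[-0.8,0.8,0],[0,0,0]]]' | head -2
python3 -m creep '[[[-0.2,0.2,0],[0,0,0]],[[-0.4,0.4,0],[0,0,0]],[[-0.6,0.6,0],[0,0,0]],[[-0.75,0.75,0],[0,0,0]],[[-0.8,0.8,0],[0,0,0]],[[-0.8,0.8,0],[0,0,0]],[[-0.8,0.8,0],[0,0,0]]]'
python3 - <<'E'
from h import *
c=manip.camera("wrist");cv2.imwrite("pics/w7.png",c["color"][:,:,::-1])
E
```

```text
time: 18.5
ee_pos: [0.518, -0.173, 0.1407]
time: 19.2
ee_pos: [0.4025, -0.2901, 0.1412]
tool_rot: [-0.0, 1.0, -0.0, -0.0]
ft_force: [-0.4, 0.2, -0.6]
finger_gap: 0.0324
grasp_force: 40.0
```

View pics/w7.png

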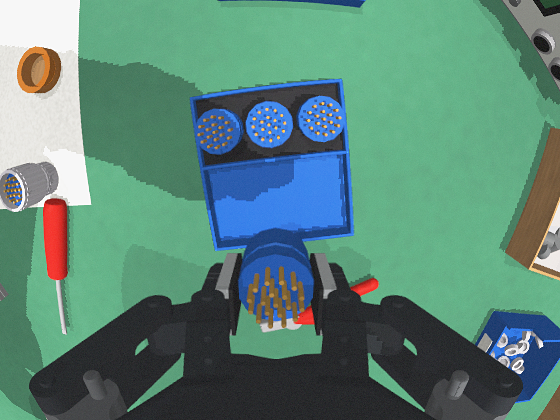

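The large insert is held upright and the bay centre is at about (280,200). The red pliers lie clear in front of the tray. Lower, release and retract.

```bash
cd .;
python3 -m creep '[[[0.02,0.01,0.3],[0,0,0]],[[0.02,0.01,0.55],[0,0,0]],[[0.02,0.01,0.7],[0,0,0]],[[0.02,0.01,0.75],[0,0,0]],[[0.02,0.01,0.76],[0,0,0]],[[0.02,0.01,0.766],[0,0,0]],[[0.02,0.01,0.773],[0,0,0]],[[0.02,0.01,0.773],[0,0,0]]]' |grep -v rot
python3 -m creep '[[[0,0,0],[0,0,0]],[[0,0,0],[0,0,0]],[[0,0,0],[0,0,0]],[[0,0,0],[0,0,0]],[[0,0,0],[0,0,0]],[[0,0,0],[0,0,0]]]' 0.65 | grep -v rot
python3 -m creep '[[[0,0,-0.1],[0,0,0]],[[0,0,-0.35],[0,0,0]],[[0,0,-0.6],[0,0,0]],[[0,0,-0.8],[0,0,0]],[[0,0,-0.8],[0,0,0]],[[0,0,-0.8],[0,0,0]]]' | grep -v rot
python3 - <<'E'
from h import *
c=manip.camera("wrist");cv2.imwrite("pics/w8.png",c["color"][:,:,::-1])
E
```

```text
time: 20.05
ee_pos: [0.4064, -0.2922, 0.0269]
ft_force: [1.4, 1.9, 3.0]
finger_gap: 0.0324
grasp_force: 40.2
time: 20.65
ee_pos: [0.4053, -0.2921, 0.0259]
ft_force: [0.1, 0.1, -0.8]
finger_gap: 0.0556
grasp_force: 0.0
time: 21.25
ee_pos: [0.4056, -0.292, 0.1464]
ft_force: [0.1, 0.5, -0.7]
finger_gap: 0.0557
grasp_force: 0.0
```

View pics/w8.png

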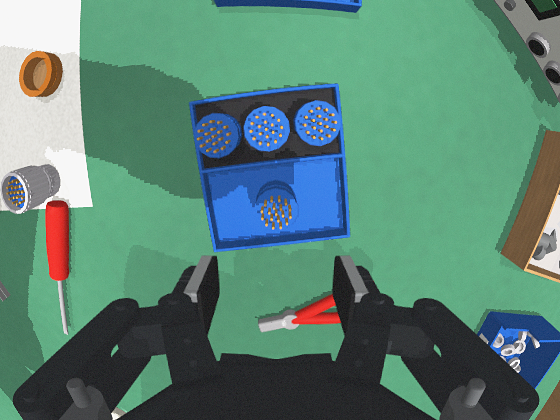

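The large insert stands in its bay at (276,208). Now the flange shell.

```bash
cd .;
python3 -m creep '[[[0.04,-0.33,0],[0,0,0]],[[0.07,-0.66,0],[0,0,0]],[[0.09,-1,0],[0,0,0]],[[0.09,-1,0],[0,0,0]]]' 0.8| head -2
python3 -m creep '[[[0,-0.33,0],[0,0,0]],[[0,-0.66,0],[0,0,0]],[[0,-1,0],[0,0,0]],[[0,-1,0],[0,0,0]],[[0,-1,0],[0,0,0]],[[0,-1,0],[0,0,0]]]' | head -2
python3 -m creep '[[[0,-0.2,0],[0,0,0]],[[0,-0.29,0],[0,0,0]],[[0,-0.29,0],[0,0,0]],[[0,-0.29,0],[0,0,0]]]' | grep -v rot
python3 - <<'E'
from h import *
c=manip.camera("wrist");cv2.imwrite("pics/w9.png",c["color"][:,:,::-1])
E
```

```text
time: 21.7
ee_pos: [0.4184, -0.1377, 0.1448]
time: 22.3
ee_pos: [0.4184, 0.007, 0.1452]
time: 22.7
ee_pos: [0.4189, 0.0501, 0.1457]
ft_force: [-0.1, -0.6, 0.7]
finger_gap: 0.0681
grasp_force: 0.0
```

View pics/w9.png

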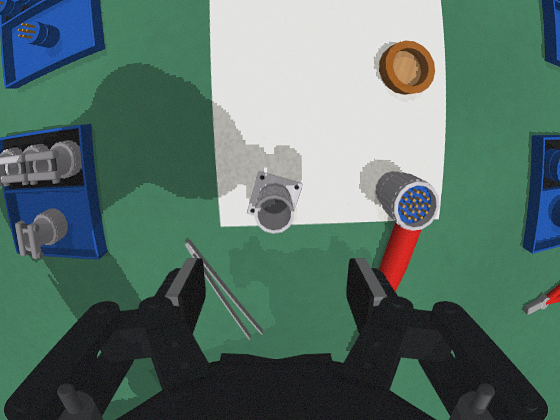

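The barrel mouth is at (274,212), the flange centre is about (275,195), and the sample at (413,203) is clear of the right finger.

```bash
cd .;
python3 - <<'E'
from h import *
c=manip.camera("wrist")
print(wz(c,(274,212),.048).round(3),wz(c,(275,195),.003).round(3),"samp",wz(c,(416,206),.055).round(3))
E
python3 -m creep '[[[0,-0.01,0.3],[0,0,0]],[[0,-0.01,0.5],[0,0,0]],[[0,-0.01,0.5],[0,0,0]],[[0,-0.01,0.5],[0,0,0]]]' | grep -v rot
```

```text
[0.421 0.051 0.048] [0.423 0.05  0.003] samp [ 0.428 -0.057  0.055]
time: 23.2
ee_pos: [0.4193, 0.0522, 0.0716]
ft_force: [0.2, -0.4, -0.8]
finger_gap: 0.0685
grasp_force: 0.0
```

```bash
cd .;
python3 -m creep '[[[0.015,0.01,0.15],[0,0,0]],[[0.015,0.01,0.3],[0,0,0]],[[0.015,0.01,0.3],[0,0,0]],[[0.015,0.01,0.3],[0,0,0]]]' | grep -v rot
python3 -m creep '[[[0,0,0],[0,0,0]],[[0,0,0],[0,0,0]],[[0,0,0],[0,0,0]],[[0,0,0],[0,0,0]],[[0,0,0],[0,0,0]],[[0,0,0],[0,0,0]],[[0,0,0],[0,0,0]],[[0,0,0],[0,0,0]],[[0,0,0],[0,0,0]],[[0,0,0],[0,0,0]]]' 0 40
python3 -m creep '[[[0,0,-0.2],[0,0,0]],[[0,0,-0.5],[0,0,0]],[[0,0,-0.8],[0,0,0]],[[0,0,-0.8],[0,0,0]],[[0,0,-0.8],[0,0,0]]]' | grep -v rot
```

```text
time: 23.6
ee_pos: [0.4224, 0.0516, 0.0276]
ft_force: [-0.4, -0.6, 0.1]
finger_gap: 0.0684
grasp_force: 0.0
time: 24.6
ee_pos: [0.4219, 0.0517, 0.0271]
tool_rot: [-0.0, 1.0, 0.0, 0.001]
ft_force: [-1.8, 1.2, 6.4]
finger_gap: 0.0291
grasp_force: 39.1
time: 25.1
ee_pos: [0.4216, 0.0518, 0.1472]
ft_force: [-0.9, -0.2, -0.7]
finger_gap: 0.0295
grasp_force: 39.6
```

```bash
cd .;
python3 -m creep '[[[0.14,0.26,0],[0,0,0]],[[0.28,0.52,0],[0,0,0]],[[0.41,0.78,0],[0,0,0]],[[0.41,0.78,0],[0,0,0]]]' | head -2
python3 -m creep '[[[0.14,0.26,0],[0,0,0]],[[0.28,0.52,0],[0,0,0]],[[0.41,0.78,0],[0,0,0]],[[0.41,0.78,0],[0,0,0]]]' | head -2
python3 -m creep '[[[0.14,0.26,0],[0,0,0]],[[0.28,0.52,0],[0,0,0]],[[0.38,0.7,0],[0,0,0]],[[0.41,0.78,0],[0,0,0]],[[0.41,0.78,0],[0,0,0]],[[0.41,0.78,0],[0,0,0]]]'
python3 - <<'E'
from h import *
c=manip.camera("wrist");cv2.imwrite("pics/w10.png",c["color"][:,:,::-1])
E
```

```text
time: 25.5
ee_pos: [0.483, -0.0693, 0.1441]
time: 25.9
ee_pos: [0.5444, -0.186, 0.1434]
time: 26.5
ee_pos: [0.6049, -0.2988, 0.1446]
tool_rot: [-0.001, 1.0, -0.0, -0.001]
ft_force: [-0.7, 0.0, -0.7]
finger_gap: 0.029
grasp_force: 40.0
```

View pics/w10.png

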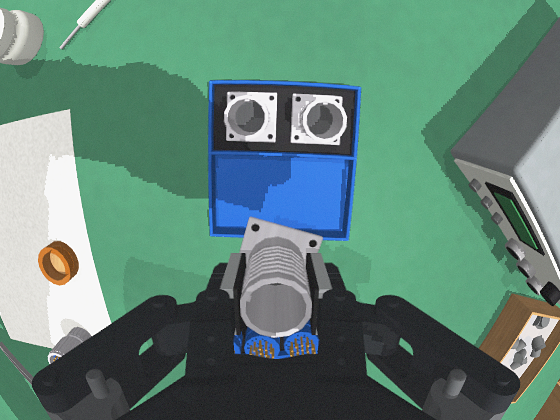

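The shell is held upright and the bay centre is at about (281,196). Shift +7 mm in x, lower, release and retract.

```bash
cd .;
python3 -m creep '[[[0.045,0.03,0.3],[0,0,0]],[[0.045,0.03,0.55],[0,0,0]],[[0.045,0.03,0.7],[0,0,0]],[[0.045,0.03,0.74],[0,0,0]],[[0.045,0.03,0.76],[0,0,0]],[[0.045,0.03,0.768],[0,0,0]],[[0.045,0.03,0.774],[0,0,0]],[[0.045,0.03,0.774],[0,0,0]]]' |grep -v rot
python3 -m creep '[[[0,0,0],[0,0,0]],[[0,0,0],[0,0,0]],[[0,0,0],[0,0,0]],[[0,0,0],[0,0,0]],[[0,0,0],[0,0,0]],[[0,0,0],[0,0,0]]]' 0.65 | grep -v rot
python3 -m creep '[[[0,0,-0.1],[0,0,0]],[[0,0,-0.35],[0,0,0]],[[0,0,-0.6],[0,0,0]],[[0,0,-0.8],[0,0,0]],[[0,0,-0.8],[0,0,0]],[[0,0,-0.8],[0,0,0]]]' | grep -v rot
python3 - <<'E'
from h import *
c=manip.camera("wrist");cv2.imwrite("pics/w11.png",c["color"][:,:,::-1])
c=manip.camera("scene");cv2.imwrite("pics/s2.png",c["color"][:,:,::-1])
E
```

```text
time: 27.35
ee_pos: [0.613, -0.3043, 0.0312]
ft_force: [0.8, 0.2, -0.0]
finger_gap: 0.0288
grasp_force: 39.9
time: 27.95
ee_pos: [0.6123, -0.3042, 0.0299]
ft_force: [-0.1, -0.5, -0.4]
finger_gap: 0.0552
grasp_force: 0.0
time: 28.55
ee_pos: [0.6127, -0.3042, 0.1507]
ft_force: [0.1, 0.3, -0.0]
finger_gap: 0.0555
grasp_force: 0.0
```

View pics/w11.png

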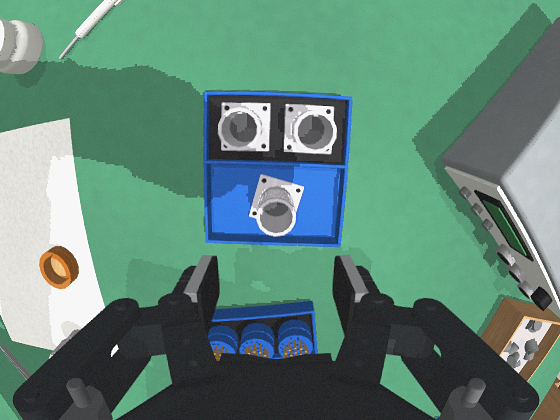

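View pics/s2.png

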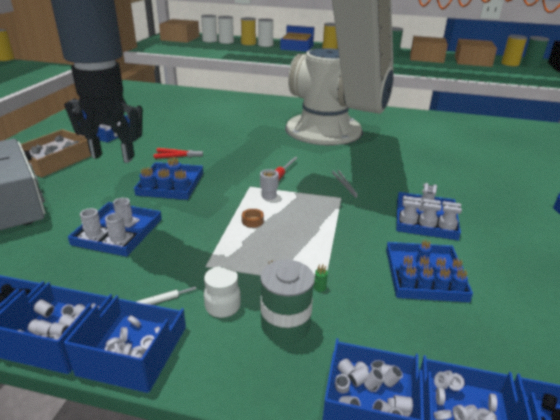

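The wrist view shows the flange shell standing in its bay at (276,208). The scene view shows all four parts upright in their front bays, the sample still at (269,183), and the gripper clear of everything.

```bash
python3 -c "
from plant import manip
print(manip.sign_off())"
```

```text
the job is handed in; nothing more can be done
None
```

I placed all four parts upright in the front bays of their own trays and released them, left the sample where it stood, and handed the job in at about 29 s of the 112 s allowed; the sign-off gave no verdict.

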